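# Hold a spring retaining clip open in the groove of an axle stub

## Task

Squeeze the two upright grips of the spring retaining clip so that its ring spreads, lift it and lower it straight down over the top of the upright axle stub until the ring is level with the middle of the groove. Finish while holding it there: ring still spread, level and centred round the groove, carried by the gripper alone and clear of the stub. Leave the black tape roll, the rubber bung and the spanner where they are.

Things in the scene. Friction and masses are not known exactly. Their poses are not given: they have to be found in the camera images.
- clip: Steel spring clip (about 60 g) lying flat, 103 mm long, like a clothes peg: pivot hub (diameter 19 mm, 14 mm high), ahead of it (clip's +x) a two-part ring of 7 mm round bar, behind it (-x) two upright flat grips. Origin: underside of the hub, on the pivot; z up. The middle of the spread ring lies 43 mm ahead of the origin. Only the grips rise above 14 mm
- clip_ring (a point): Middle of the ring's opening, when spread, at half the bar's thickness (3.5 mm over the clip's underside), 43 mm ahead of the pivot. Axes as the clip's. Closed, the opening has about 18 mm diameter; fully spread, a round shaft of up to 34 mm diameter fits between the arms round this point
- clip_grip (a point): Midway between the two grips, 31 mm behind the pivot, 22 mm over the clip's underside, 74 mm behind the ring's middle. The grips are flat plates 26 mm long, 4 mm thick, tops 35 mm over the underside; press their outer faces together along the clip's y. Over the outer faces they measure about 37 mm at rest (splayed: 45 at the rear ends), 16 mm and parallel when fully squeezed
- clip_left (a joint): Angle by which the left lever is squeezed: 0 = closed (rest, spring), 0.30 rad = fully spread, at the stop; the right lever mirrors it. Takes 3 N a grip at first, 6 N at the end; 20 to 25 N takes it firmly to the stop. As the grips swing in between the fingers the clip creeps about 5 mm forward (its +x)
- stub: Fixed steel axle stub, upright on a square dark foot 84 mm wide and 16 mm thick with a round boss (diameter 52 mm) up to 34 mm. Shaft diameter 22 mm from 34 mm up to the chamfered top at 104 mm, with one groove of 15 mm diameter between 60 and 80 mm height. Origin: underside of the foot, on the axle's axis; z up
- stub_groove (a point): Point on the axle's axis at the middle of the groove's height, 70 mm over the desk; the groove is 20 mm high
- stub_top (a point): Centre of the stub's top end, 104 mm over the desk
- tape_black: Bystander: black tape roll lying on the desk, 59 mm wide, 19 mm high; origin at its underside's centre
- stopper: Bystander: rubber bung, 30 mm wide, 38 mm high; origin at its underside's centre
- spanner: Bystander: open-ended steel spanner lying on the desk, 150 mm long, 8 mm high; origin at its underside's centre
Things that resemble listed ones, but are neither listed nor needed, are in the scene too. Leave any turquoise look-alike of the stub alone.

How it is judged:
By the outcome, as a careful person would: the job done as asked, in the order asked, and still so for the second after the job is handed in, while the arm keeps its last pose, push and grip.
It also fails if it takes over 34 s, if anything falls off the work surface, if the arm or the gripper's body presses on something with over 40 N, if the wrist force passes 120 N, or if a joint passes its speed limit or range.

## Robot

A 7-joint arm with a two-finger parallel gripper is mounted at the origin on a cart in front of the work surface, level with it; the furniture and walls round the work are solid. World frame = base frame: x ahead of the robot, y to its left, z up, the work surface at z = 0. Lengths are in m, angles in degrees, forces in N, time in s.
With the tool pointing down it reaches from about 0.425 to 1.025 m from the base axis. Payload 9.4 kg.
Tool frame: the origin (TCP) lies midway between the tips of the shut fingers; the grasp point (between the pads) lies bot.grip_depth behind it (bot.grip_depth is the distance from the TCP to the grasp point, in m); z points along the fingers, y is the line along which they close (so a half turn about z gives the same grasp; the last joint's range is limited). The gripper opens to 85 mm and grips with 20 to 120 N. Pads are 22 mm wide; open, the fingers measure 114 mm over their backs; the gripper's body (76 mm by 85 mm) begins 54 mm behind the grasp point. The pads swing forward as they close: fully open they stand 13 mm farther back than shut.
Start: joints at [-76.931, 34.337, -0.143, 91.639, 0.103, 54.024, -4.572], TCP at [0.218, 0.692, 0.231] pointing down, gripper open.
Joint ranges: [-147.43, 147.43], [-19.82, 112.94], [-74.19, 73.91], [6.32, 146.72], [-59.91, 239.91], [6.04, 106.73], [-150.56, 150.56]. Speed limits (degrees/s): [127.2, 127.2, 172.46, 172.46, 180, 180, 180].

## Interface

Orientations are given as [roll, pitch, yaw] about the fixed x, y, z axes, in that order (R = Rz(yaw) Ry(pitch) Rx(roll)).
In Python, from bench import bot gives the robot as it stands.
- The arm moves only by the shell command python3 -m crank 'ROWS' [FORCE]. ROWS is text: rows parted by semicolons, each of 5 numbers parted by spaces: the opening, from 0 (shut) to 1 (fully open), then the shift along the tool's x, y, z each as a share of 200 mm, from -1 to 1, then the turn about the tool's z as a share of pi/2 rad, from -1 to 1. In form: fingers x y z turn; .... A call has 1 to 8 rows; each row is the pose to reach, as a shift and turn from the pose commanded when the call began, along the tool's axes at that moment; what a row does not reach only later rows make up. A row lasts 1/8 s, in which the tool goes at most 62.5 mm and 10.7 degrees, less where a joint would pass 70% of its speed; a pose out of reach is approached as far as the arm can. A call with a number of a shift or a turn outside -1 to 1 is refused whole. A call with a gripper value outside its range is refused whole. The fingers move at their own pace and stop on an object; FORCE is the grip in N (left out, the last holds). Time passes only in rows, so rows that repeat a pose let the fingers close. It gives the time, the measured TCP pose, the force, the opening and the grip force at its end, in the units of the state.
- bot.observe(): the state, without advancing time (a new reading comes with each control period).
- bot.grab_frame(name): name is "scene" or "top" or "wrist"; returns (picture, depth): 384x512x3 uint8, red, green, blue; 384x512 float32, m along the optical axis (not along the pixel's ray), 0 where there is no reading.
- bot.camera_info(name): a dict with "intrinsics" (3x3 intrinsics, pixels), "distortion" ([k1, k2, p1, p2, k3] as OpenCV has them; the pictures are not rectified), "world_to_cam" (4x4, takes a point from world to camera coordinates); the wrist camera has in their place "mount" (4x4, takes a point from camera to tool coordinates, whose origin is the TCP and whose axes are the flange's). Camera axes: x right, y down, z forward; pixel columns grow to the right and rows downward; lengths in m; the calibration is good to about 2 mm. A picture is of the moment at which its call begins: read the wrist's pose just before it. camera_info takes no time and is no camera call.
- bot.job_done(): hands the job in; it is judged then, once.
The state is a dict: "time": time; "joint_positions": joint angles; "dq": joint speeds; "joint_efforts": joint torques, N m; "position": TCP position; "tcp_rot": TCP orientation; "force": force on the tool from outside, world axes, zero at the start; "wrist_torque": the same for the moment, N m; "width": finger opening in m; "gripper_force": force on a finger pad.
Only numpy, scipy, OpenCV 4.12 (cv2) and the standard library are available. Lean on these libraries where they do the work, as an engineer would, in place of code of your own. Each camera call takes 0.05 s, during which the arm holds its last target. There are 200 camera calls.

## Working session

There is one attempt and no reset: what is moved stays moved. The work goes in short steps, Python scripts to look and compute and a shell command to move; the robot and the scene stay as the last step left them, time stands still between calls to the robot, and variables do not carry over. Pictures are saved under pics/ and viewed, at most 10 in all, crops included, and the job is handed in when it is done.

```bash
mkdir -p pics; ls; cat > h.py <<'E'
import numpy as np,cv2
from bench import bot
def cloud(name):
    s=bot.observe(); im,d=bot.grab_frame(name); c=bot.camera_info(name)
    K=np.array(c["intrinsics"]);D=np.array(c["distortion"])
    h,w=d.shape; u,v=np.meshgrid(np.arange(w),np.arange(h))
    p=cv2.undistortPoints(np.stack([u,v],-1).reshape(-1,1,2).astype(np.float64),K,D).reshape(h,w,2)
    P=np.concatenate([p*d[...,None],d[...,None]],-1)
    if "mount" in c:
        from scipy.spatial.transform import Rotation as R
        T=np.eye(4);T[:3,:3]=R.from_euler('xyz',s["tcp_rot"],degrees=True).as_matrix();T[:3,3]=s["position"];T=T@np.array(c["mount"])
    else: T=np.linalg.inv(np.array(c["world_to_cam"]))
    W=P@T[:3,:3].T+T[:3,3]; W[d==0]=np.nan
    return im,W
E
python3 - <<'E'
from h import *
s=bot.observe();print(s,bot.grip_depth)
for n in ["top","scene"]:
    im,W=cloud(n);np.savez(n+'0.npz',im=im,W=W);cv2.imwrite(f'pics/{n}0.png',im[...,::-1])
E
```

```text
pics
{'time': 0.0, 'joint_positions': array([-76.93345852,  34.38646942,  -0.14393267,  91.68027352,
         0.10309063,  54.02507334,  -4.57281736]), 'dq': array([ 0.06542589, -0.01970048, -0.09898705,  0.03778326,  0.0248666 ,
       -0.02387099, -0.05046204]), 'joint_efforts': array([ 1.89166698e-03, -7.76438642e+01,  1.56582445e+00, -2.58004618e+01,
        1.24551187e-02,  9.09342372e-03,  2.70063668e-05]), 'position': array([0.21743493, 0.69112973, 0.2303969 ]), 'tcp_rot': array([-1.79908765e+02,  9.34602129e-03,  1.62540119e+02]), 'force': array([-0.47113904,  0.36071256,  0.33619818]), 'wrist_torque': array([-0.01698384, -0.03536364, -0.02395196]), 'gripper_force': 0.0, 'width': 0.08551229566355954} 0.0187
```

View pics/top0.png

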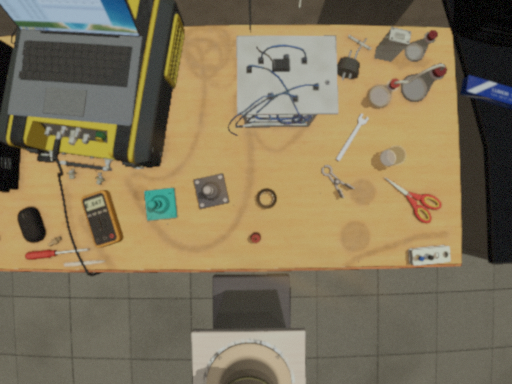

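View pics/scene0.png

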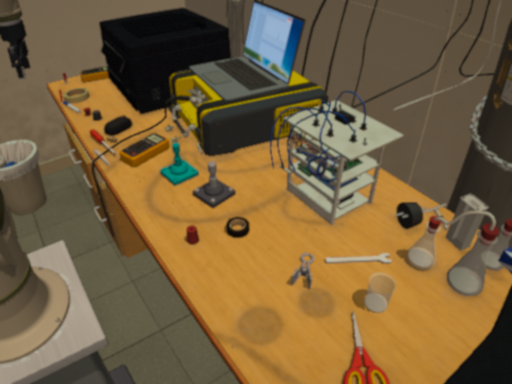

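The top view shows the clip near (336,182), stub at (211,190), turquoise look-alike at (160,204), tape at (266,198), bung at (255,237) and spanner at (353,137). The scene view shows the clip at (303,270) and stub at (213,185).

```bash
python3 - <<'E'
from h import *
d=np.load('top0.npz');im,W=d['im'],d['W']
def pr(t,x): print(t,np.round(x,4))
for n,(u,v) in dict(clip=(336,182),stub=(211,190),tape=(257,198),bung=(255,237),span=(353,137),teal=(160,204),desk=(300,220)).items(): pr(n,W[v,u])
c=W[155:215,305:370].reshape(-1,3);c=c[(c[:,2]>.006)&(c[:,2]<.06)]
print(len(c));pr('clip',c.mean(0))
for s,nm in ((d,'top'),(np.load('scene0.npz'),'scene')):
    Wm=s['W'].reshape(-1,3)
    def near(c0,r,lo,hi):
        k=(np.hypot(Wm[:,0]-c0[0],Wm[:,1]-c0[1])<r)&(Wm[:,2]>lo)&(Wm[:,2]<hi);return Wm[k]
    st=W[190,211]
    q=near(st,.05,.09,.12);pr(nm+' stubtop %d'%len(q),[q.mean(0),q.min(0),q.max(0)] if len(q) else 0)
    q=near(st,.06,.010,.022);pr('foot',cv2.minAreaRect(q[:,:2].astype(np.float32))[0])
    q=near(c.mean(0),.09,.022,.06);pr('grips',[q.mean(0),q.min(0),q.max(0)] if len(q) else 0)
crop=cv2.resize(im[150:220,300:370],(560,560),interpolation=cv2.INTER_CUBIC)
s=np.load('scene0.npz')['im'];crop2=cv2.resize(s[240:300,270:330],(560,560)[:2],interpolation=cv2.INTER_CUBIC)
out=np.hstack([crop,crop2]);cv2.imwrite('pics/crop.png',cv2.resize(out,(800,400))[...,::-1])
E
```

```text
clip [ 0.56   -0.2484  0.015 ]
stub [0.5403 0.085  0.0958]
tape [ 0.5191 -0.0306  0.019 ]
bung [ 0.4149 -0.0237  0.0353]
span [ 0.6859 -0.3015  0.0053]
teal [0.5066 0.2251 0.0552]
desk [ 4.565e-01 -1.491e-01  4.000e-04]
160
clip [ 0.5652 -0.2564  0.0154]
top stubtop 63 [[0.5406 0.0947 0.1021]
 [0.5304 0.085  0.0919]
 [0.5505 0.1045 0.1066]]
foot [0.5408 0.0959]
grips [[ 0.5379 -0.2689  0.0318]
 [ 0.5184 -0.2905  0.0226]
 [ 0.5564 -0.2535  0.0364]]
scene stubtop 71 [[0.5398 0.0919 0.101 ]
 [0.5305 0.0837 0.0907]
 [0.5552 0.1056 0.1086]]
foot [0.542  0.0953]
grips [[ 0.5376 -0.2711  0.032 ]
 [ 0.5179 -0.2926  0.0225]
 [ 0.5561 -0.2536  0.0379]]
```

View pics/crop.png

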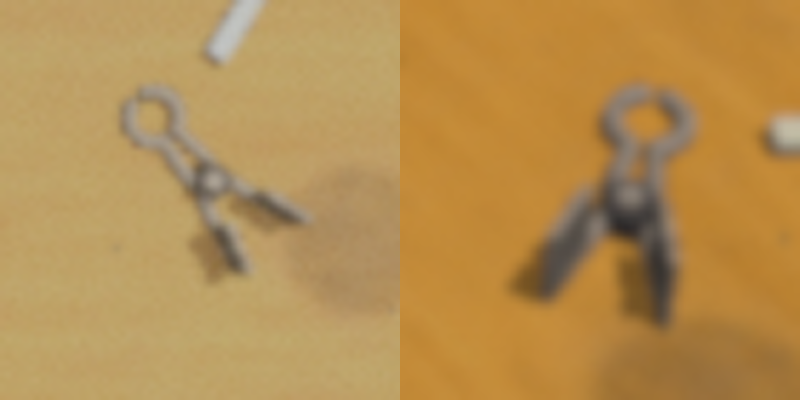

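Clip heading ≈45° (ring ahead towards +x+y), hub ≈(0.560,-0.248), grip ≈(0.538,-0.270); stub ≈(0.541,0.095). All sizes agree (31 mm hub to grip, stub top at 0.102). Starting the move.

```bash
cat > to.py <<'E'
import sys
from h import *
from scipy.spatial.transform import Rotation as R
def to(x,y,z,yaw):
    s=bot.observe();r=s["tcp_rot"];M=R.from_euler('xyz',r,degrees=True).as_matrix()
    t=M.T@(np.array([x,y,z])-s["position"])/.2
    print("pos",s["position"].round(4),"rot",r.round(2),"t",s["time"],"w",round(s["width"],4),"F",s["force"].round(1));print("shares",t.round(4),"turn",round(((r[2]-yaw+180)%360-180)/90,4),)
if __name__=="__main__": to(*map(float,sys.argv[1:5]))
E
python3 -m crank '1 -1 -.93 0 .94;1 -1 -.93 0 .94;1 -1 -.93 0 .94;1 -1 -.93 0 .94;1 -1 -.93 0 .94;1 -1 -.93 0 .94;1 -1 -.93 0 .94;1 -1 -.93 0 .94' 25
python3 to.py .47 .2 .22 45
```

```text
time: 1.1
position: [0.3524, 0.4539, 0.2311]
tcp_rot: [-180.0, 0.0, 77.6]
force: [-0.3, 0.6, 0.6]
width: 0.0853
gripper_force: 0.0
pos [0.3524 0.4539 0.2311] rot [-1.7999e+02  3.0000e-02  7.7600e+01] t 1.1 w 0.0853 F [-0.3  0.6  0.6]
shares [-1.1138  0.8467  0.0558] turn 0.3622
```

```bash
python3 -m crank '1 -1 .85 0 .36;1 -1 .85 0 .36;1 -1 .85 0 .36;1 -1 .85 0 .36;1 -1 .85 0 .36;1 -1 .85 0 .36'
python3 to.py .505 -.03 .2 45
```

```text
time: 1.85
position: [0.4771, 0.2226, 0.2312]
tcp_rot: [-180.0, 0.0, 45.4]
force: [-0.7, 0.0, -0.7]
width: 0.0851
gripper_force: 0.0
pos [0.4771 0.2226 0.2312] rot [-1.7998e+02  1.0000e-02  4.5440e+01] t 1.85 w 0.0851 F [-0.7  0.  -0.7]
shares [-0.8021  0.9855  0.1559] turn 0.0049
```

```bash
python3 -m crank '1 -.7 .9 .1 0;1 -.7 .9 .1 0;1 -.7 .9 .1 0;1 -.7 .9 .1 0;1 -.7 .9 .1 0;1 -.7 .9 .1 0'
python3 to.py .525 -.283 .2 45
```

```text
time: 2.6
position: [0.5074, -0.0009, 0.211]
tcp_rot: [-179.9, -0.0, 45.7]
force: [-0.0, 0.4, 0.1]
width: 0.085
gripper_force: 0.0
pos [ 0.5074 -0.0009  0.211 ] rot [-179.94   -0.     45.68] t 2.6 w 0.085 F [-0.   0.4  0.1]
shares [-0.9476  1.0488  0.054 ] turn 0.0075
```

```bash
python3 -m crank '1 -.95 1 .05 0;1 -.95 1 .05 0;1 -.95 1 .05 0;1 -.95 1 .05 0;1 -.95 1 .05 0;1 -.95 1 .05 0;1 -.95 1 .05 0;1 -.95 1 .05 0'
python3 - <<'E'
from h import *
im,W=cloud("wrist");np.savez('w1.npz',im=im,W=W);cv2.imwrite('pics/w1.png',im[...,::-1])
c=bot.camera_info("wrist");print(np.array(c["mount"]).round(3))
E
python3 to.py .538 -.270 .1 45
```

```text
time: 3.6
position: [0.5178, -0.2763, 0.2012]
tcp_rot: [-180.0, -0.0, 45.7]
force: [-0.3, -0.4, -0.8]
width: 0.0852
gripper_force: 0.0
[[-0.    -0.959 -0.284  0.072]
 [ 1.     0.    -0.002 -0.   ]
 [ 0.002 -0.284  0.959 -0.142]
 [ 0.     0.     0.     1.   ]]
pos [ 0.5177 -0.2767  0.2013] rot [-1.7997e+02 -3.0000e-02  4.5700e+01] t 3.65 w 0.0853 F [ 0.   0.9 -0. ]
shares [0.0947 0.0496 0.5066] turn 0.0077
```

View pics/w1.png

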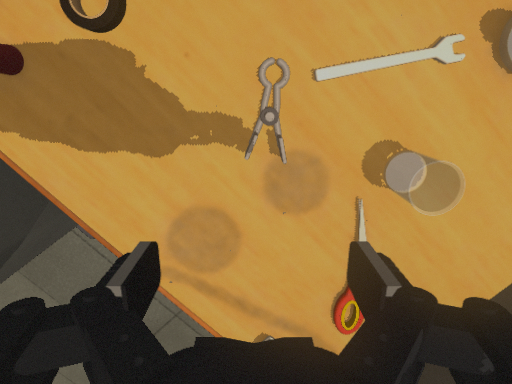

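Wrist view: clip ring at (273,73), hub (269,116), grips at (248–262,125–157) and (275–284,125–160).

```bash
cat > clip.py <<'E'
from h import *
def an(im,W,u0,u1,v0,v1):
    P=W[v0:v1,u0:u1].reshape(-1,3);hsv=cv2.cvtColor(im[v0:v1,u0:u1],cv2.COLOR_RGB2HSV).reshape(-1,3)
    k=(P[:,2]>.004)&(P[:,2]<.05)&(hsv[:,1]<90);P=P[k];print(k.sum())
    g=P[P[:,2]>.024];_,l,c=cv2.kmeans(g.astype(np.float32),2,None,(3,50,1e-6),5,0)
    for i in(0,1):print('grip',c[i],(l==i).sum(),(l==i).sum() and g[l[:,0]==i].min(0),g[l[:,0]==i].max(0))
    return P
E
python3 - <<'E'
from clip import *
d=np.load('w1.npz');im,W=d['im'],d['W']
P=an(im,W,235,300,50,170)
h=W[112:121,265:274].reshape(-1,3);print('hub',h.mean(0))
r=W[55:92,255:292];q=r.reshape(-1,3);m=q[(q[:,2]>.0035)&(q[:,2]<.012)]
print('ring',m.mean(0),m[:,2].max(),(q.min(0)+q.max(0))/2,'n',len(m)); c,rad=cv2.minEnclosingCircle(m[:,:2].astype(np.float32));print(c,rad)
print('desk',W[140:150,200:235].reshape(-1,3)[:,2].mean())
hc=h.mean(0);print(np.degrees(np.arctan2(c[1]-hc[1],c[0]-hc[0])),np.hypot(c[1]-hc[1],c[0]-hc[0]))
E
```

```text
1400
grip [ 0.55084884 -0.2813729   0.03373717] 114 [ 0.54298275 -0.29306053  0.02474755] [ 0.55839091 -0.27096165  0.03619221]
grip [ 0.5316115 -0.2577573  0.0338986] 112 [ 0.51889546 -0.26436364  0.02509458] [ 0.54314026 -0.25206961  0.03660808]
hub [ 0.56340563 -0.25113465  0.0132479 ]
ring [ 0.59481174 -0.22545767  0.00596777] 0.008567708597580603 [nan nan nan] n 558
(0.5939329266548157, -0.22523246705532074) 0.017928140237927437
desk -0.00026911536215005544
40.31436232687409 0.04003547055057323
```

```bash
python3 to.py .541 -.2695 .06 40
```

```text
pos [ 0.5177 -0.2767  0.2013] rot [-1.7997e+02 -3.0000e-02  4.5700e+01] t 3.65 w 0.0853 F [ 0.   0.9 -0. ]
shares [0.1068 0.0587 0.7066] turn 0.0633
```

```bash
python3 -m crank '1 .107 .059 .3 .063;1 .107 .059 .5 .063;1 .107 .059 .707 .063;1 .107 .059 .707 .063;1 .107 .059 .707 .063'
python3 to.py .541 -.2695 .006 40
```

```text
time: 4.28
position: [0.541, -0.2717, 0.0612]
tcp_rot: [179.9, -0.0, 39.9]
force: [-0.1, -0.1, 0.1]
width: 0.0852
gripper_force: 0.0
pos [ 0.541  -0.2717  0.0612] rot [ 1.7994e+02 -3.0000e-02  3.9880e+01] t 4.275 w 0.0852 F [-0.1 -0.1  0.1]
shares [ 0.0069 -0.009   0.2759] turn -0.0013
```

```bash
python3 -m crank '1 .005 -.009 .15 0;.8 .005 -.009 .27 0;.6 .005 -.009 .27 0;.6 .005 -.009 .27 0;.3 .005 -.009 .27 0;0 .005 -.009 .27 0;0 .005 -.009 .27 0;0 .005 -.009 .27 0' 30
python3 to.py .541 -.2695 .006 40
```

```text
time: 5.28
position: [0.5411, -0.2703, 0.0074]
tcp_rot: [179.9, -0.1, 39.9]
force: [1.6, 0.3, 9.8]
width: 0.0142
gripper_force: 29.5
pos [ 0.5411 -0.2703  0.0074] rot [ 1.7986e+02 -7.0000e-02  3.9850e+01] t 5.275 w 0.0142 F [1.6 0.3 9.8]
shares [ 0.0022 -0.0034  0.0072] turn -0.0016
```

```bash
python3 -m crank '0 0 0 -.02 0;0 0 0 -.1 0;0 0 0 -.3 0;0 0 0 -.6 0;0 0 0 -.7 0;0 0 0 -.7 0'
python3 - <<'E'
from h import *
im,W=cloud("wrist");np.savez('w2.npz',im=im,W=W)
im2,W2=cloud("scene");np.savez('s2.npz',im=im2,W=W2)
cv2.imwrite('pics/w2.png',np.hstack([cv2.resize(im,(400,300)),cv2.resize(im2[180:300,230:390],(400,300))])[...,::-1])
E
python3 to.py .5 -.1 .15 40
```

```text
time: 6.02
position: [0.5409, -0.2698, 0.1483]
tcp_rot: [179.8, -0.1, 39.9]
force: [0.5, 0.9, -0.3]
width: 0.0145
gripper_force: 29.5
pos [ 0.5399 -0.2691  0.1458] rot [-1.7998e+02 -1.0000e-02  3.9900e+01] t 6.125 w 0.0141 F [ 0.1  0.7 -1. ]
shares [ 0.3892 -0.7764 -0.0205] turn -0.0012
```

View pics/w2.png

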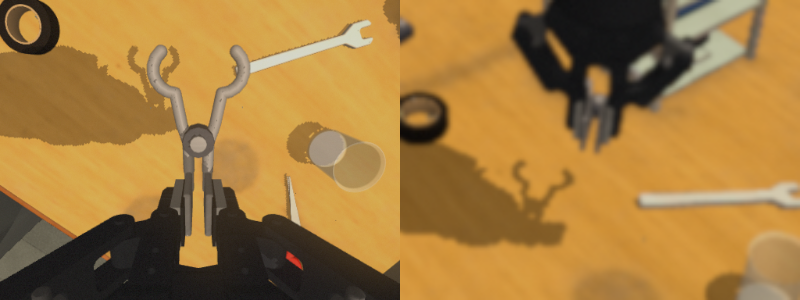

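The clip is held with its ring spread (jaw tips at (240,48) and (158,50), hub at (198,143) in the left half). I'll measure its pose in the tool frame.

```bash
cat > ring.py <<'E'
from h import *
from scipy.spatial.transform import Rotation as R
from scipy.optimize import least_squares
def meas(im,d_world,s):
    M=R.from_euler('xyz',s["tcp_rot"],degrees=True).as_matrix()
    T=(d_world-s["position"])@M            # tool coords
    k=(T[...,0]>.02)&(T[...,0]<.12)&(abs(T[...,1])<.04)&(T[...,2]>-.03)&(T[...,2]<.03)
    P=T[k];print(len(P))
    hub=P[(np.hypot(P[:,0]-np.median(P[abs(P[:,1])<.006][:,0]),P[:,1])<.02)]
    return P
E
python3 - <<'E'
from ring import *
s=bot.observe();d=np.load('w2.npz')
P=meas(d['im'],d['W'],s); np.save('P.npy',P)
for a in np.arange(.02,.12,.006):
    q=P[(P[:,0]>=a)&(P[:,0]<a+.006)]
    if len(q)>3:
        L=q[q[:,1]<0];Rr=q[q[:,1]>=0]
        f=lambda z:[len(z)]+([z[:,1].min().round(4),z[:,1].max().round(4),np.percentile(z[:,2],10).round(4),np.median(z[:,2]).round(4)] if len(z) else [])
        print(round(a,3),f(L),f(Rr))
E
```

```text
5907
0.02 [163, np.float64(-0.0084), np.float64(-0.0001), np.float64(-0.0024), np.float64(-0.0013)] [164, np.float64(0.0003), np.float64(0.0104), np.float64(-0.0049), np.float64(-0.0014)]
0.026 [179, np.float64(-0.0082), np.float64(-0.0001), np.float64(-0.009), np.float64(-0.0058)] [227, np.float64(0.0003), np.float64(0.0103), np.float64(-0.0092), np.float64(-0.0063)]
0.032 [281, np.float64(-0.0104), np.float64(-0.0001), np.float64(-0.0095), np.float64(-0.0064)] [333, np.float64(0.0004), np.float64(0.0124), np.float64(-0.0097), np.float64(-0.0072)]
0.038 [355, np.float64(-0.012), np.float64(-0.0001), np.float64(-0.0066), np.float64(-0.0027)] [421, np.float64(0.0004), np.float64(0.0141), np.float64(-0.007), np.float64(-0.0032)]
0.044 [202, np.float64(-0.0132), np.float64(-0.0056), np.float64(-0.003), np.float64(-0.002)] [206, np.float64(0.0077), np.float64(0.0153), np.float64(-0.0031), np.float64(-0.002)]
0.05 [216, np.float64(-0.0144), np.float64(-0.0065), np.float64(-0.0032), np.float64(-0.0022)] [213, np.float64(0.0089), np.float64(0.0165), np.float64(-0.0032), np.float64(-0.0022)]
[... 397 characters left out ...]
73), np.float64(-0.0188), np.float64(-0.0039), np.float64(-0.0027)] [241, np.float64(0.021), np.float64(0.0299), np.float64(-0.0041), np.float64(-0.0031)]
0.074 [257, np.float64(-0.0269), np.float64(-0.0182), np.float64(-0.0041), np.float64(-0.003)] [265, np.float64(0.0204), np.float64(0.0296), np.float64(-0.0041), np.float64(-0.0031)]
0.08 [287, np.float64(-0.0257), np.float64(-0.0159), np.float64(-0.0043), np.float64(-0.0032)] [280, np.float64(0.0181), np.float64(0.0282), np.float64(-0.0044), np.float64(-0.0033)]
0.086 [24, np.float64(-0.0213), np.float64(-0.0172), np.float64(-0.0035), np.float64(-0.0023)] [24, np.float64(0.0194), np.float64(0.024), np.float64(-0.0031), np.float64(-0.002)]
```

```bash
python3 - <<'E'
from h import *
P=np.load('P.npy')
q=P[(P[:,2]<-.0075)&(P[:,0]>.022)&(P[:,0]<.05)&(abs(P[:,1])<.012)]
print(cv2.minEnclosingCircle(q[:,:2].astype(np.float32)),q.mean(0),len(q))
W=np.load('w2.npz')['W'].reshape(-1,3);k=abs(W[:,2])<.01;A=np.c_[W[k][:,:2],np.ones(k.sum())];print('desk plane',np.linalg.lstsq(A,W[k][:,2],rcond=None)[0],W[k][:,2].mean())
E
python3 -m crank '0 .1 -.1 -.03 0;0 .2 -.3 -.07 0;0 .3 -.5 -.07 0;0 .4 -.7 -.07 0;0 .4 -.7 -.07 0;0 .4 -.7 -.07 0'
python3 to.py .483 .0467 .16 40
```

```text
((0.03515243902802467, 0.0016645101131871343), 0.008103900589048862) [ 0.03422707  0.00111393 -0.00904266] 386
desk plane [2.85513700e-04 7.36794464e-04 2.03155362e-05] -1.4322893857662722e-05
time: 6.88
position: [0.5116, -0.1113, 0.1593]
tcp_rot: [-180.0, 0.1, 39.9]
force: [-0.3, -0.2, -0.8]
width: 0.0144
gripper_force: 29.5
pos [ 0.5116 -0.1113  0.1593] rot [-1.7999e+02  6.0000e-02  3.9880e+01] t 6.875 w 0.0144 F [-0.3 -0.2 -0.8]
shares [ 0.3967 -0.6981 -0.0039] turn -0.0013
```

```bash
python3 -m crank '0 .1 -.2 0 0;0 .2 -.4 0 0;0 .3 -.55 0 0;0 .39 -.7 0 0;0 .39 -.7 0 0;0 .39 -.7 0 0;0 .39 -.7 0 0'
cat > m.py <<'E'
import sys
from h import *
from scipy.spatial.transform import Rotation as R
s=bot.observe();im,W=cloud("wrist")
M=R.from_euler('xyz',s["tcp_rot"],degrees=True).as_matrix();T=(W-s["position"])@M
print("tcp",s["position"].round(4),s["tcp_rot"].round(2),"w",s["width"].round(4),"F",s["force"].round(1),"t",s["time"])
k=(T[...,0]>.02)&(T[...,0]<.1)&(abs(T[...,1])<.035)&(T[...,2]>-.012)&(T[...,2]<.008)
P=T[k]
q=P[(P[:,2]<-.0072)&(P[:,0]>.024)&(P[:,0]<.05)&(abs(P[:,1])<.011)]
print("hub",q.mean(0).round(4))
q=P[(P[:,0]>.046)&(abs(P[:,1])>.008)]
L=q[q[:,1]<0][:,:2];Q=q[q[:,1]>0][:,:2]
yc=(L[:,1].min()+Q[:,1].max())/2
co=np.polyfit(q[:,0],q[:,2],1);print("ring yc",yc.round(4),"ring top z(tool) at .0775",np.polyval(co,.0775).round(4),"slope deg",np.degrees(co[0]).round(2),"xmax",q[:,0].max().round(4))
st=W[(abs(W[...,2]-.104)<.006)&(np.hypot(T[...,0]-.0775,T[...,1])<.03)]
if len(st)>20:
    st=st[abs(st[:,2]-np.percentile(st[:,2],90))<.003]
    c,r=cv2.minEnclosingCircle(st[:,:2].astype(np.float32));print("stub top world",c,r,st.mean(0).round(4))
    c3=np.array([st[:,0].mean(),st[:,1].mean(),st[:,2].mean()]);print("stub in tool",((c3-s["position"])@M).round(4))
cv2.imwrite(f'pics/{sys.argv[1]}.png',im[...,::-1])
E
python3 m.py w3
```

```text
time: 7.75
position: [0.4822, 0.0449, 0.1599]
tcp_rot: [180.0, 0.0, 39.7]
force: [0.2, 0.1, -0.5]
width: 0.0143
gripper_force: 29.6Traceback (most recent call last):
  File "m.py", line 6, in <module>
    print("tcp",s["position"].round(4),s["tcp_rot"].round(2),"w",s["width"].round(4),"F",s["force"].round(1),"t",s["time"])
                                                                 ^^^^^^^^^^^^^^^^
AttributeError: 'float' object has no attribute 'round'
```

```bash
sed -i 's/s\["width"\].round(4)/round(s["width"],4)/' m.py; python3 m.py w3
```

```text
tcp [0.4822 0.0451 0.1599] [179.97   0.    39.73] w 0.014 F [ 0.1  0.1 -0.7] t 7.8
hub [ 0.0344  0.0001 -0.0075]
ring yc 0.0001 ring top z(tool) at .0775 -0.0003 slope deg -1.56 xmax 0.0868
stub top world (0.5421985983848572, 0.09558206796646118) 0.010863102972507477 [0.5424 0.0955 0.1033]
stub in tool [ 0.0786 -0.0003  0.0566]
```

View pics/w3.png

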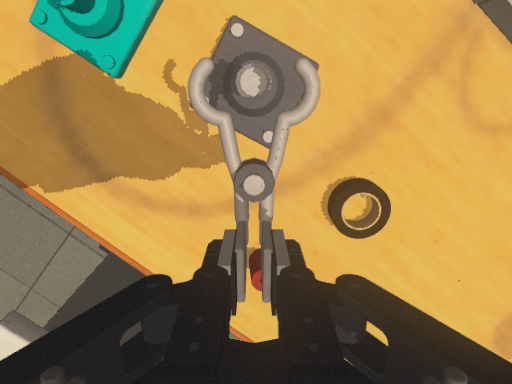

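The stub's top appears at (253,82) inside the spread ring (arms at (205,92) and (306,92)). It needs about 1 mm forward and 86.5 mm down.

```bash
python3 -m crank '0 .006 -.001 0 0;0 .006 -.001 .08 0;0 .006 -.001 .16 0;0 .006 -.001 .22 0;0 .006 -.001 .22 0;0 .006 -.001 .22 0'
python3 m.py w4
```

```text
time: 8.6
position: [0.4829, 0.0473, 0.1162]
tcp_rot: [180.0, -0.0, 39.8]
force: [-0.7, -0.1, 0.1]
width: 0.014
gripper_force: 29.6
tcp [0.4829 0.0473 0.1162] [ 1.7999e+02 -2.0000e-02  3.9850e+01] w 0.014 F [-0.7 -0.1  0.1] t 8.6
hub [ 0.0342 -0.0003 -0.0075]
ring yc 0.0 ring top z(tool) at .0775 -0.0004 slope deg -1.6 xmax 0.0868
stub top world (0.5424368381500244, 0.09573759883642197) 0.010836835019290447 [0.5425 0.0957 0.1033]
stub in tool [0.0767 0.0011 0.0129]
```

```bash
python3 -m crank '0 -.003 .005 0 0;0 -.003 .005 .05 0;0 -.003 .005 .1 0;0 -.003 .005 .16 0;0 -.003 .005 .215 0;0 -.003 .005 .215 0;0 -.003 .005 .215 0;0 -.003 .005 .215 0'
python3 m.py w5
python3 - <<'E'
from h import *
im,W=cloud("scene");b=cv2.imread('pics/w5.png')
a=im[120:240,140:300][...,::-1]
cv2.imwrite('pics/v5.png',np.hstack([cv2.resize(b,(400,300)),cv2.resize(a,(400,300))]))
E
```

```text
time: 9.65
position: [0.483, 0.0463, 0.0732]
tcp_rot: [180.0, -0.0, 39.9]
force: [-0.4, -0.2, -0.4]
width: 0.0138
gripper_force: 29.6
tcp [0.483  0.0463 0.0732] [ 1.7998e+02 -3.0000e-02  3.9860e+01] w 0.0138 F [-0.4 -0.2 -0.4] t 9.65
hub [ 0.0343  0.0001 -0.0076]
ring yc 0.0 ring top z(tool) at .0775 -0.0004 slope deg -1.64 xmax 0.0869
stub top world (0.5425581932067871, 0.09558470547199249) 0.010978847742080688 [0.5426 0.0956 0.1033]
stub in tool [ 0.0774  0.0003 -0.0301]
```

View pics/v5.png

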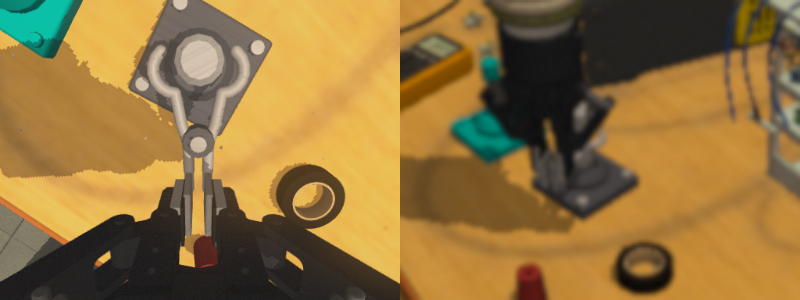

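The ring is centred round the stub (200,60 in the left half), spread and clear. Ring and stub centres differ by less than 0.5 mm, the height is 70 mm, the tilt is about 1.6°, and there is no contact force.

```bash
python3 -c "
from bench import bot
print(bot.job_done())"
```

```text
the job is handed in; nothing more can be done
None
```

I handed the job in with the clip held spread around the stub's groove: ring centred within about 0.5 mm at 70 mm height, tilted about 1.6°, with no contact force and 9.7 s used.

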